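Weigh down the sample stand and hold the clip open on its card

TASK

The draught from the doorway keeps shifting the blue sample stand: weigh it down by threading the big steel ring and then the small brass ring over its post, both fully home. Then squeeze the orange spring clip open, take it off its rest and lower it, gaping, over the middle of the card's top edge so that the jaws stand well down either side of the card without touching it, ready for a swatch to be slipped in. Finish while still holding the clip open there; do not tip the stand or push it out of its place, and leave the other things alone.

Things in the scene. Friction and masses are not known exactly. Their poses are not given: they have to be found in the camera images.
- stand: blue loose stand, 0.8 kg; base plate 120 (x) x 230 (y) x 10 thick; origin at the centre of its underside, z up. Steel post, 14 across, 60 tall above the plate (top 8 tapers), at y = -65. White card with colour patches, 4 thick (x) x 100 wide (y), upright at y = +55 in a foot bar 18 x 104 x 12 high; its top edge is 120 above the shelf
- post_foot (a point): axis of the post at the top face of the base plate (10 mm above the underside); the underside of a ring that is home on the plate lies here
- card_edge (a point): middle of the card's top edge; axes as the stand: x across the 4 mm thickness, y along the edge, z up
- big_ring: big steel ring, 56 outer diameter, 22 bore, 20 high, 0.35 kg, lying flat; origin at the centre of its underside
- small_ring: small brass ring, 40 outer diameter, 22 bore, 18 high, 0.14 kg, lying flat; origin at the centre of its underside
- clip_rest: fixed parking place of the clip: black block 80 x 80 x 12 with an upright steel strip, 4 thick (x) x 50 wide (y), top edge 68 above the shelf; origin at the centre of the underside
- clip: orange spring clip, 90 g, astride the strip of its rest, jaws down, tails up; origin on its pivot rod (8 across, along y, 72 above the shelf at first), z up, x across the jaws. Two flat tails 30 wide (y) rise to 40 above the pivot (44 when open), outer faces splayed to 48 at the top. Black jaws, 30 wide, end 41 below the pivot; from jaw ends up to the rod 37 are clear
- jaw_p (a joint): opening of the clip half on its +x side, rad: 0 gripping a 4 mm strip, 0.28 fully open; both halves move alike. Squeezing the tails together along x (4 rising to 11 N) opens the jaws against the spring until a stop, where the tails stand parallel, 24 over their outer faces; a firmer grip just holds there
- jaw_n (a joint): opening of the clip half on its -x side, rad, likewise
- jaw_p_tip (a point): inner lower edge of the +x jaw, middle of its width; fully open, the two are 26 apart and 39 below the pivot
- jaw_n_tip (a point): inner lower edge of the -x jaw, middle of its width
- red_tin: red steel paint tin with a lever-press lid, 100 across x 110 high; origin at its underside; not part of the job
- tub: transparent plastic tub with clip-on cover, 108 x 148 x 61 high; origin at its underside; not part of the job
- scraper: stainless scraper with black handle, 192 long, lying flat; origin at its underside; not part of the job
- roller_cage: green plastic paint-roller cage with wire and black handle, 180 long, 44 high, lying flat; origin at its underside; not part of the job
- pot: small terracotta pot, 80 across x 75 high; origin at its underside; not part of the job
- jar: small amber jar, 56 across x 85 high; origin at its underside; not part of the job

How it is judged:
By the outcome, as a careful person would: the job done as asked, in the order asked, and still so for the second after the job is handed in, while the arm keeps its last pose, push and grip.
It also fails if it takes over 64 s, if anything falls off the work surface, if the arm or the gripper's body presses on something with over 40 N, if the wrist force passes 120 N, or if a joint passes its speed limit or range.

ROBOT

A 6-joint arm with a two-finger parallel gripper is mounted at the origin on the work surface. World frame = base frame: x ahead of the robot, y to its left, z up, the work surface at z = 0. Lengths are in m, angles in rad, forces in N, time in s.
With the tool pointing down it reaches from about 0.375 to 0.9 m from the base axis. Payload 3.1 kg.
Tool frame: the origin (TCP) lies at the very end of the fingers, on their centre line; the grasp point (between the pads) lies 19 mm behind it (grip_depth is the distance from the TCP to the grasp point, in m); z points along the fingers, y is the line along which they close (so a half turn about z gives the same grasp; the last joint's range is limited). The gripper opens to 85 mm and grips with 20 to 120 N. Pads are 22 mm wide; open, the fingers measure 114 mm over their backs; the gripper's body (76 mm by 85 mm) begins 54 mm behind the grasp point. The pads swing forward as they close: fully open they stand 13 mm farther back than shut.
Start: joints at [-1.482, 0.527, 1.433, -0, 1.181, -0.178], TCP at [0.165, -0.603, 0.231] pointing down, gripper open.
Joint ranges: [-3.08, 3.08], [-0.75, 2.2], [0.22, 2.44], [-1.43, 4.57], [0, 2.65], [-2.85, 2.85]. Speed limits (rad/s): [2.79, 2.79, 3.14, 3.14, 3.14, 3.14].

INTERFACE

Orientations are given as a unit quaternion [x, y, z, w].
In Python, from station import * gives the robot as it stands.
- The arm moves only by the tool apply_moves, never from a script. Its argument "plan" is a list of rows, each a list of 7 numbers: the shift along the tool's x, y, z in m, then the turn, a rotation vector about the tool's x, y, z in rad, then the gripper command: -1 is fully open, 1 is shut, values between are in proportion. In form: [[dx, dy, dz, wx, wy, wz, jaw], ...]. A call has 1 to 8 rows; each row shifts and turns the commanded pose from where the row before left it, along the tool's axes as they then stand; what a row does not reach is not made up. A row lasts 1/8 s, in which the tool goes at most 62.5 mm and 10.7 degrees, less where a joint would pass 70% of its speed; a pose out of reach is approached as far as the arm can. A call is refused whole if a number of a shift passes 0.0625 or a number of a turn 0.188, either way. A call with a gripper value outside its range is refused whole. The fingers move at their own pace and stop on an object; "force" is the grip in N (left out, the last holds). Time passes only in rows, so rows that do not move let the fingers close. It gives the time, the measured TCP pose, the force, the opening and the grip force at its end, in the units of the state.
- sense(): the state, without advancing time (a new reading comes with each control period).
- snapshot(name): name is "scene" or "top" or "wrist"; returns the picture (420x560x3 uint8, red, green, blue); there is no depth.
- calibration(name): a dict with "camera_matrix" (3x3 intrinsics, pixels), "R" (3x3) and "t" (3): a world point X has camera coordinates R X + t; the wrist camera has in their place "mount" (4x4, takes a point from camera to tool coordinates, whose origin is the TCP and whose axes are the flange's). Camera axes: x right, y down, z forward; pixel columns grow to the right and rows downward; lengths in m; the calibration is good to about 2 mm. A picture is of the moment at which its call begins: read the wrist's pose just before it. calibration takes no time and is no camera call.
- sign_off(): hands the job in; it is judged then, once.
The state is a dict: "t": time; "q": joint angles; "qd": joint speeds; "tau": joint torques, N m; "tcp_pos": TCP position; "tool_rot": TCP orientation; "force": force on the tool from outside, world axes, zero at the start; "ft_torque": the same for the moment, N m; "finger_gap": opening from 0.0 (shut) to 1.0 (fully open); "gripper_force": force on a finger pad.
Only numpy, scipy, OpenCV 4.12 (cv2) and the standard library are available. Lean on these libraries where they do the work, as an engineer would, in place of code of your own. Each camera call takes 0.05 s, during which the arm holds its last target. There are 200 camera calls.

## Working session

There is one attempt and no reset: what is moved stays moved. The work goes in short steps, Python scripts to look and compute and a tool call to move; the robot and the scene stay as the last step left them, time stands still between calls to the robot, and variables do not carry over. Pictures are saved under pics/ and viewed, at most 10 in all, crops included, and the job is handed in when it is done.

Besides the shell and the picture viewer there is one more tool, called after "Emit:" as name([rows], argument=value, ...), one row to a line, values as JSON. apply_moves: Moves the arm, as the interface text tells. Its arguments: {"type":"object","properties":{"plan":{"type":"array"},"force":{"type":"number"}},"required":["plan"]}

```bash
mkdir -p pics; ls; python3 - <<'E'
from station import *
import cv2,numpy as np
for n in ("scene","top"):
    im=snapshot(n); np.save(n+".npy",im); cv2.imwrite(f"pics/{n}0.png",im[:,:,::-1])
    c=calibration(n); print(n,c)
print(calibration("wrist")); s=sense(); print(s)
E
```

```text
pics
scene {'camera_matrix': array([[503.45113316,   0.        , 281.20293841],
       [  0.        , 503.45113316, 207.12833959],
       [  0.        ,   0.        ,   1.        ]]), 'R': array([[ 0.69561623,  0.71833602, -0.01055617],
       [ 0.51269851, -0.50666844, -0.69312865],
       [-0.50324775,  0.4767394 , -0.7207366 ]]), 't': array([-0.41429099, -0.22637236,  1.90654252])}
top {'camera_matrix': array([[414.5110589 ,   0.        , 271.55042618],
       [  0.        , 414.5110589 , 209.63099972],
       [  0.        ,   0.        ,   1.        ]]), 'R': array([[ 0.00600474, -0.99995945, -0.00671093],
       [-0.98211324, -0.0046343 , -0.18823418],
       [ 0.18819544,  0.00772119, -0.98210125]]), 't': array([0.01095047, 0.58655534, 1.11261735])}
{'camera_matrix': array([[292.57568503,   0.        , 278.37807748],
       [  0.        , 292.57568503, 210.23899629],
       [  0.        ,   0.        ,   1.        ]]), 'mount': array([[-1.05982293e-03, -9.63907162e-01, -2.66236475e-01,
         6.76954701e-02],
       [ 9.99999279e-01, -8.71475387e-04, -8.25584849e-04,
        
[... 170 characters left out ...]
 1.00000000e+00]])}
{'t': 0.1, 'q': array([-1.48150620e+00,  5.28387747e-01,  1.43377381e+00,  6.60691051e-06,
        1.18138173e+00, -1.78511576e-01]), 'qd': array([ 0.0007304 , -0.00339597, -0.00252144, -0.00027705,  0.00095654,
       -0.00169549]), 'tau': array([-5.20505764e-04, -4.43304956e+01, -1.78586698e+01, -2.79903370e-04,
        3.89703404e-03, -1.18089329e-05]), 'tcp_pos': array([ 0.16534805, -0.60207036,  0.23042264]), 'tool_rot': array([ 9.91048364e-01,  1.33499774e-01,  4.65470172e-05, -9.74210070e-04]), 'force': array([ 0.1610638 , -0.30624349,  0.00478941]), 'ft_torque': array([ 0.00465026, -0.00780334,  0.04707334]), 'gripper_force': 0.0, 'finger_gap': 0.9998882522607258}
```

View pics/top0.png

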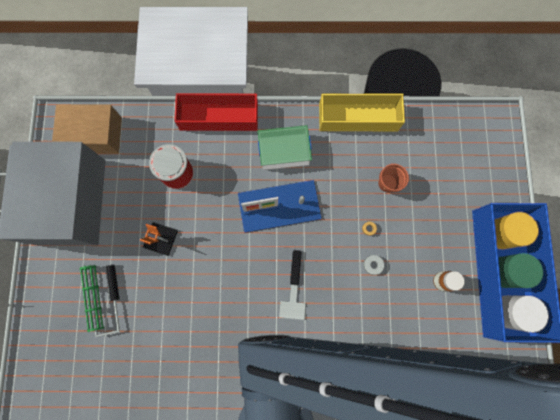

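View pics/scene0.png

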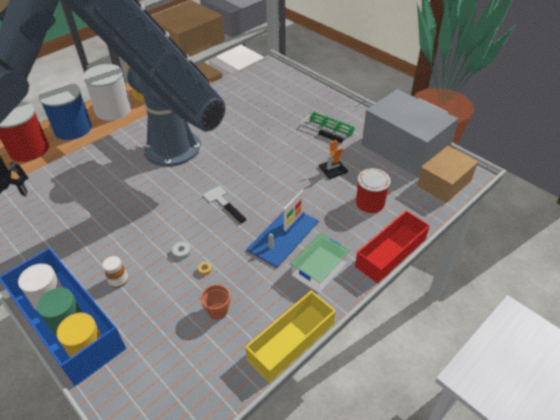

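Top view: stand at about (280,207) with post tip near (302,200) and card near (262,204); big ring (374,265), small ring (370,228), clip (152,235). The scene view agrees: post (271,243), card (293,213), rings (180,251) and (204,269), clip (335,152).

```bash
cat > h.py <<'E'
from station import *
import cv2,numpy as np
from scipy.spatial.transform import Rotation as Ro
def cam(name,s=None):
    c=calibration(name); K=c["camera_matrix"]
    if name!="wrist": return K,c["R"],np.array(c["t"])
    M=np.array(c["mount"]); T=np.eye(4); T[:3,:3]=Ro.from_quat(s["tool_rot"]).as_matrix(); T[:3,3]=s["tcp_pos"]
    W=np.linalg.inv(T@M); return K,W[:3,:3],W[:3,3]
def ray(C,px,z):
    K,R,t=C; d=R.T@np.linalg.solve(K,[px[0],px[1],1]); o=-R.T@t
    return o+d*(z-o[2])/d[2]
def tri(C1,p1,C2,p2):
    A=[]
    for (K,R,t),p in((C1,p1),(C2,p2)):
        P=K@np.c_[R,t]; A+= [p[0]*P[2]-P[0],p[1]*P[2]-P[1]]
    A=np.array(A); return np.linalg.lstsq(A[:,:3],-A[:,3],rcond=None)[0]
def proj(C,X):
    K,R,t=C; p=K@(R@np.array(X)+t); return p[:2]/p[2]
def mask(im,lo,hi,roi=None):
    m=cv2.inRange(cv2.cvtColor(im,cv2.COLOR_RGB2HSV),lo,hi)
    if roi:
        k=np.zeros_like(m); x0,y0,x1,y1=roi; k[y0:y1,x0:x1]=1; m*=k
    return m
def big(m):
    c,_=cv2.findContours(m,cv2.RETR_EXTERNAL,cv2.CHAIN_APPROX_NONE); return max(c,key=cv2.contourArea)
E
python3 - <<'E'
from h import *
C=cam("top"); im=np.load("top.npy")
m=mask(im,(100,120,60),(125,255,255),(220,160,340,250)); c=big(m)
r=cv2.boxPoints(cv2.minAreaRect(c)); print("stand px",r.round(1))
P=np.array([ray(C,p,0.01) for p in r]); print(P.round(4),P.mean(0).round(4), [np.linalg.norm(P[i]-P[i-1]).round(4) for i in range(4)])
def cen(c): return np.array(cv2.fitEllipse(c)[0])
for n,lo,hi,roi,z in (("brass",(12,90,80),(32,255,255),(350,210,390,245),.018),("orange",(3,120,100),(22,255,255),(130,215,180,260),.11)):
    c=big(mask(im,lo,hi,roi)); print(n,cv2.contourArea(c),cv2.fitEllipse(c),ray(C,cen(c),z).round(4))
g=im[250:282,358:392].astype(int); print("big",ray(C,(374,265),.02).round(4))
m=mask(im,(0,0,0),(180,255,75),(135,215,185,262)); c=big(m);b=cv2.boxPoints(cv2.minAreaRect(c));print("rest",b.round(1),np.array([ray(C,p,.012) for p in b]).round(4))
crop=np.hstack([cv2.resize(im[y:y+44,x:x+62,::-1],None,fx=6.4,fy=6.4,interpolation=cv2.INTER_CUBIC) for x,y in((125,214),(345,225))])
cv2.imwrite("pics/crop1.png",crop)
E
```

```text
stand px [[237.3 193. ]
 [314.  179.6]
 [320.8 218.7]
 [244.1 232. ]]
[[ 0.6449  0.1159  0.01  ]
 [ 0.6865 -0.1112  0.01  ]
 [ 0.569  -0.1294  0.01  ]
 [ 0.5287  0.0936  0.01  ]] [ 0.6073 -0.0078  0.01  ] [np.float64(0.1183), np.float64(0.2308), np.float64(0.1189), np.float64(0.2266)]
brass 139.0 ((369.2017517089844, 228.12203979492188), (12.754907608032227, 14.165142059326172), 92.43704223632812) [ 0.5408 -0.2674  0.018 ]
orange 146.0 ((151.2887420654297, 232.3753662109375), (12.53342342376709, 16.657608032226562), 162.39402770996094) [0.5129 0.3335 0.11  ]
big [ 0.4352 -0.2764  0.02  ]
rest [[141.3 247.7]
 [151.1 220.4]
 [178.1 230.1]
 [168.4 257.3]] [[0.4814 0.389  0.012 ]
 [0.5611 0.3658 0.012 ]
 [0.5331 0.2854 0.012 ]
 [0.4541 0.3095 0.012 ]]
```

View pics/crop1.png

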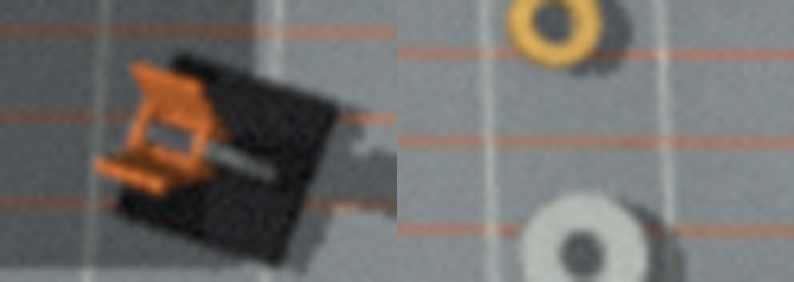

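Crop: the clip's two tails splay either side of its strip (centre around (180,130) in the crop); brass ring bore at (555,18), steel ring bore at (585,253), which is top-image pixel (374.4,264.5).

```bash
cat >> h.py <<'E'
def go(p,yaw=None,s=None):
    "shift in present tool axes, and turn about tool z to bring tool x to yaw; also residual tilt"
    s=s or sense(); R=Ro.from_quat(s["tool_rot"]).as_matrix(); d=R.T@(np.array(p)-s["tcp_pos"])
    y=np.arctan2(R[1,0],R[0,0]); print("t %.2f tcp"%s["t"],s["tcp_pos"].round(4),"yaw %.4f"%y,"tilt",R[:2,2].round(4),"F",s["force"].round(1),"gap %.3f gf %.1f"%(s["finger_gap"],s["gripper_force"]))
    print(" shift mm",(d*1000).round(1),"" if yaw is None else "turn z %.4f"%-(yaw-y))
    if yaw is not None:
        Rt=np.array([[np.cos(yaw),np.sin(yaw),0],[np.sin(yaw),-np.cos(yaw),0],[0,0,-1]]); print(" shift in target axes",(Rt.T@(np.array(p)-s["tcp_pos"])*1000).round(1),"rotvec",Ro.from_matrix(R.T@Rt).as_rotvec().round(4))
E
python3 - <<'E'
from h import *
p=ray(cam("top"),(374.4,264.5),.02); print(p); go([p[0],p[1],.12],.18)
E
```

```text
[ 0.43661627 -0.27762131  0.02      ]
t 0.10 tcp [ 0.1653 -0.6021  0.2304] yaw 0.2678 tilt [-0.0002  0.0019] F [ 0.2 -0.3  0. ] gap 1.000 gf 0.0
 shift mm [ 347.4 -240.9  111. ] turn z 0.0878
 shift in target axes [ 325.  -270.6  110.4] rotvec [-0.0019 -0.0003  0.0878]
```

Emit:
apply_moves([
  [0.05,-0.034,0,0,0,0.044,-1],
  [0.05,-0.034,0,0,0,0.044,-1],
  [0.0465,-0.0388,0,0,0,0,-1],
  [0.0465,-0.0388,0,0,0,0,-1],
  [0.0465,-0.0388,0.0,0,0,0,-1],
  [0.0465,-0.0388,0.02,0,0,0,-1],
  [0.0464,-0.0388,0.045,0,0,0,-1],
  [0,0,0.045,0,0,0,-1],
], force=60)

```text
t: 1.1
tcp_pos: [0.4346, -0.2861, 0.129]
tool_rot: [0.996, 0.093, 0.001, 0.001]
force: [-0.1, -0.7, 0.5]
finger_gap: 0.998
gripper_force: 0.0
```

```bash
python3 - <<'E'
from h import *
p=[.4366,-.2776,.12]; go(p,.18)
s=sense(); im=snapshot("wrist"); cv2.imwrite("pics/w1.png",im[:,:,::-1]); np.save("w1.npy",im); print(s["qd"].round(3),proj(cam("wrist",s),[.4366,-.2776,.02]))
E
```

```text
t 1.10 tcp [ 0.4346 -0.2861  0.129 ] yaw 0.1853 tilt [ 0.0018 -0.001 ] F [-0.1 -0.7  0.5] gap 0.998 gf 0.0
 shift mm [ 3.5 -8.   9. ] turn z 0.0053
 shift in target axes [ 3.5 -8.   9. ] rotvec [ 0.0013 -0.0016  0.0053]
[-0.057  0.603  0.29  -0.025 -0.892 -0.019] [269.56766152 204.81543214]
```

View pics/w1.png

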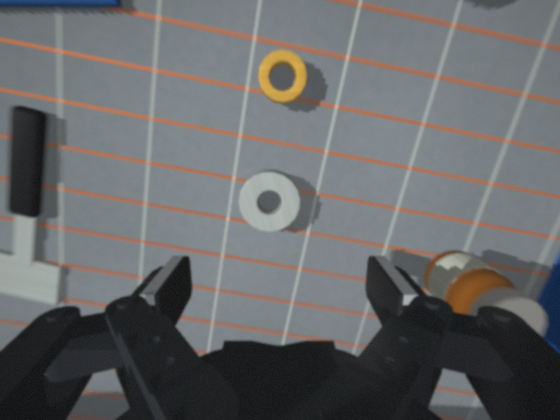

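The wrist view shows the steel ring at (269,201) and the brass ring at (283,76), with the pads left and right at row 280; the prediction holds within about 3 mm. I'll settle and measure both rings.

Emit:
apply_moves([
  [0,0,0,0,0,0,-1],
  [0,0,0,0,0,0,-1],
])

```text
t: 1.4
tcp_pos: [0.4329, -0.2903, 0.1308]
tool_rot: [0.996, 0.089, 0.001, 0.001]
force: [0.6, -0.4, 0.4]
finger_gap: 0.999
gripper_force: 0.0
```

```bash
cat >> h.py <<'E'
def ring(im,C,guess,lo,hi,h):
    p=proj(C,guess); x,y=p.astype(int); m=mask(im,lo,hi,(max(x-60,0),max(y-50,0),x+60,y+50)); m=cv2.morphologyEx(m,cv2.MORPH_OPEN,np.ones((5,5)))
    c=big(m); hull=cv2.convexHull(c); e=cv2.fitEllipse(hull); q=ray(C,e[0],h); print("ring",e,q.round(4)); return q
E
python3 - <<'E'
from h import *
s=sense(); im=snapshot("wrist"); C=cam("wrist",s)
p=ring(im,C,[.4366,-.2776,.02],(0,0,165),(180,60,255),.02)
ring(im,C,[.5408,-.2674,.018],(12,100,80),(32,255,255),.018)
go([p[0],p[1],.0],.18); print(proj(C,p+[.028,0,0])-proj(C,p-[.028,0,0]))
x=im[170:240:6,269]; print(x.tolist())
E
```

```text
ring ((263.3419494628906, 198.72702026367188), (58.286102294921875, 60.160892486572266), 114.37004089355469) [ 0.439  -0.2756  0.02  ]
ring ((276.36553955078125, 72.52570343017578), (48.90617752075195, 54.02739334106445), 173.27230834960938) [ 0.5426 -0.2689  0.018 ]
t 1.45 tcp [ 0.433  -0.2905  0.1311] yaw 0.1785 tilt [ 0.0026 -0.0027] F [-0.1  1.6 -0.2] gap 0.994 gf 0.0
 shift mm [  8.3 -14.  131.1] turn z -0.0015
 shift in target axes [  8.6 -13.6 131.1] rotvec [ 0.0031 -0.0021 -0.0015]
[ 10.32176457 -60.6220091 ]
[[153, 162, 158], [169, 178, 173], [171, 180, 176], [139, 146, 144], [88, 92, 95], [88, 92, 96], [92, 97, 97], [167, 177, 173], [171, 180, 175], [169, 178, 174], [132, 140, 144], [132, 140, 144]]
```

Emit:
apply_moves([
  [0.0085,-0.0138,0.04,0.003,-0.002,0,-1],
  [0,0,0.04,0,0,0,-1],
  [0,0,0.03,0,0,0,-1],
  [0,0,0,0,0,0,-1],
  [0,0,0,0,0,0,-1],
])

```text
t: 2.08
tcp_pos: [0.4389, -0.2749, 0.021]
tool_rot: [0.996, 0.089, -0.0, -0.0]
force: [-0.1, 0.2, 0.7]
finger_gap: 1.001
gripper_force: 0.0
```

```bash
python3 - <<'E'
from h import *
s=sense(); im=snapshot("wrist"); C=cam("wrist",s); cv2.imwrite("pics/w2.png",im[:,:,::-1])
go([.439,-.2756,.002],.18); print(proj(C,[.439,-.2756,.02]))
E
```

```text
t 2.12 tcp [ 0.4391 -0.2749  0.0212] yaw 0.1792 tilt [ 0.0001 -0.    ] F [-0.5 -0.5  0.8] gap 1.000 gf 0.0
 shift mm [-0.2  0.7 19.2] turn z -0.0008
 shift in target axes [-0.2  0.7 19.2] rotvec [ 0.     -0.0001 -0.0008]
[280.10139294 261.2984586 ]
```

View pics/w2.png

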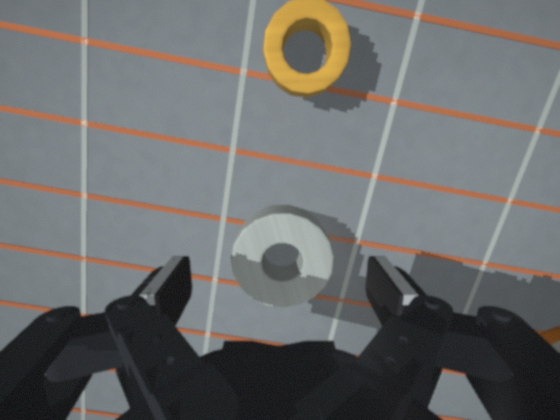

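Steel ring top is centred at about (283,260), midway between the pads and where predicted. I'll descend and grip.

Emit:
apply_moves([
  [0,0,0.019,0,0,0,-1],
  [0,0,0,0,0,0,-1],
  [0,0,0,0,0,0,1],
  [0,0,0,0,0,0,1],
  [0,0,0,0,0,0,1],
  [0,0,0,0,0,0,1],
], force=60)

```text
t: 2.88
tcp_pos: [0.439, -0.2746, 0.0023]
tool_rot: [0.996, 0.09, -0.0, 0.0]
force: [-1.1, -0.1, 8.1]
finger_gap: 0.636
gripper_force: 61.1
```

```bash
python3 - <<'E'
from h import *
go([.439,-.2756,.002],.18)
# stand: edges again from both fixed views
C=cam("scene"); im=np.load("scene.npy")
c=big(mask(im,(100,120,60),(125,255,255),(235,190,330,275))); r=cv2.boxPoints(cv2.minAreaRect(c)); h=cv2.approxPolyDP(cv2.convexHull(c),4,True)[:,0]
print(h.tolist(),np.array([ray(C,p,.01) for p in h]).round(4).tolist())
E
```

```text
t 2.88 tcp [ 0.439  -0.2746  0.0023] yaw 0.1804 tilt [-0.     -0.0002] F [-1.1 -0.1  8.1] gap 0.636 gf 61.1
 shift mm [-0.2  0.9  0.3] turn z 0.0004
 shift in target axes [-0.2  0.9  0.3] rotvec [0.0002 0.     0.0004]
[[317, 221], [276, 266], [248, 250], [281, 214], [303, 213]] [[0.6496, 0.1086, 0.01], [0.6878, -0.1108, 0.01], [0.5833, -0.1297, 0.01], [0.5458, 0.0474, 0.01], [0.5932, 0.1018, 0.01]]
```

```bash
python3 - <<'E'
from h import *
go([.56,-.083,.12],.18)
E
```

```text
t 2.88 tcp [ 0.439  -0.2746  0.0023] yaw 0.1804 tilt [-0.     -0.0002] F [-1.1 -0.1  8.1] gap 0.636 gf 61.1
 shift mm [ 153.4 -166.8 -117.8] turn z 0.0004
 shift in target axes [ 153.3 -166.9 -117.7] rotvec [0.0002 0.     0.0004]
```

Emit:
apply_moves([
  [0,0,-0.03,0,0,0,1],
  [0,0,-0.045,0,0,0,1],
  [0,0,-0.043,0,0,0,1],
])

```text
t: 3.25
tcp_pos: [0.4379, -0.2734, 0.1196]
tool_rot: [0.996, 0.09, -0.001, -0.002]
force: [1.1, -0.7, -3.4]
finger_gap: 0.634
gripper_force: 64.9
```

Emit:
apply_moves([
  [0.035,-0.038,0,0,0,0,1],
  [0.04,-0.043,0,0,0,0,1],
  [0.04,-0.043,0,0,0,0,1],
  [0.038,-0.042,0,0,0,0,1],
  [0,0,0,0,0,0,1],
  [0,0,0,0,0,0,1],
  [0,0,0,0,0,0,1],
])

```text
t: 4.12
tcp_pos: [0.5583, -0.0841, 0.1185]
tool_rot: [0.996, 0.089, -0.002, -0.002]
force: [-0.5, -0.1, -4.0]
finger_gap: 0.629
gripper_force: 65.0
```

```bash
python3 - <<'E'
from h import *
s=sense(); im=snapshot("wrist"); C=cam("wrist",s); cv2.imwrite("pics/w3.png",im[:,:,::-1]); np.save("w3.npy",im); import pickle; pickle.dump(C,open("w3.pkl","wb"))
go([.619,-.0718,.12],.18); print(proj(C,[.619,-.0718,.07]),proj(C,[.619,-.0718,.01]),proj(C,[.5975,.0463,.12]))
E
```

```text
t 4.17 tcp [ 0.5584 -0.0843  0.1185] yaw 0.1777 tilt [-0.0033  0.0028] F [ 0.9 -0.5 -3.4] gap 0.635 gf 65.0
 shift mm [61.9 -1.6 -1.7] turn z -0.0023
 shift in target axes [61.9 -1.5 -1.5] rotvec [-0.0033  0.0028 -0.0023]
[276.79325858 138.61055013] [277.45313427 136.19467512] [ 20.11526845 142.92883351]
```

View pics/w3.png

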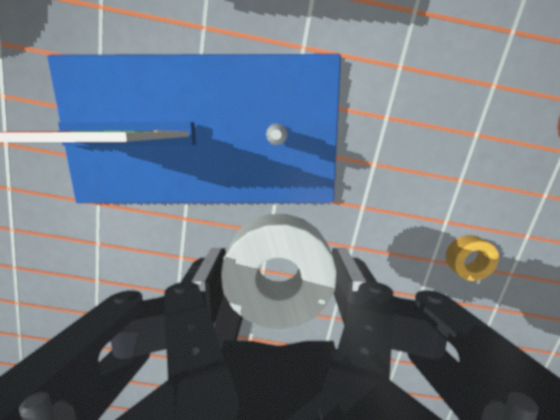

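The post is seen end-on at (277,134) on the blue plate and the held ring's bore is at (278,277); the brass ring is undisturbed at (472,258).

```bash
python3 - <<'E'
from h import *; import pickle
im=np.load("w3.npy"); C=pickle.load(open("w3.pkl","rb")); hsv=cv2.cvtColor(im,cv2.COLOR_RGB2HSV)
m=mask(im,(0,0,110),(180,110,255),(255,110,300,158)); c=big(m); e=cv2.minEnclosingCircle(c); print(e,cv2.boundingRect(c),cv2.contourArea(c))
for z in(.07,.04,.01): print(z,ray(C,e[0],z).round(4))
p=ray(C,e[0],.05)
r=cv2.approxPolyDP(cv2.convexHull(big(mask(im,(100,120,50),(125,255,255),(0,20,400,220)))),5,True)[:,0]
Q=np.array([ray(C,q,.01) for q in r]); print(r.tolist(),Q.round(4).tolist())
# held ring bore / outline
m=mask(im,(0,0,125),(180,60,255),(225,212,334,335)); c=cv2.convexHull(big(m)); e=cv2.fitEllipse(c); print(e)
s=sense(); print(ray(C,e[0],s["tcp_pos"][2]-.0023+.02)-s["tcp_pos"]); go([p[0],p[1],.1],.18)
E
```

```text
((276.4090881347656, 133.59091186523438), 11.011177062988281) (266, 123, 22, 22) 343.5
0.07 [ 0.622 -0.071  0.07 ]
0.04 [ 0.6214 -0.0708  0.04  ]
0.01 [ 0.6209 -0.0706  0.01  ]
[[339, 56], [332, 200], [76, 200], [48, 56]] [[0.6866, -0.1081, 0.01], [0.5739, -0.1285, 0.01], [0.5339, 0.0936, 0.01], [0.647, 0.1141, 0.01]]
((283.896240234375, 263.6895751953125), (128.94180297851562, 187.20138549804688), 169.60098266601562)
[ 0.00784953 -0.00078968  0.0177    ]
t 4.17 tcp [ 0.5584 -0.0843  0.1185] yaw 0.1777 tilt [-0.0033  0.0028] F [ 0.9 -0.5 -3.4] gap 0.635 gf 65.0
 shift mm [64.7 -2.  18.3] turn z -0.0023
 shift in target axes [64.6 -1.9 18.5] rotvec [-0.0033  0.0028 -0.0023]
```

Emit:
apply_moves([
  [0.033,-0.001,0,-0.003,0.003,0,1],
  [0.0317,-0.001,0,0,0,0,1],
  [0,0,0.018,0,0,0,1],
  [0,0,0.01,0,0,0,1],
  [0,0,0,0,0,0,1],
])

```text
t: 4.8
tcp_pos: [0.6199, -0.0698, 0.0888]
tool_rot: [0.996, 0.089, -0.002, -0.001]
force: [0.4, -0.3, -2.5]
finger_gap: 0.632
gripper_force: 64.9
```

```bash
python3 - <<'E'
from h import *
go([.6217,-.0709,.013],.18)
E
```

```text
t 4.80 tcp [ 0.6199 -0.0698  0.0888] yaw 0.1786 tilt [-0.0043  0.0017] F [ 0.4 -0.3 -2.5] gap 0.632 gf 64.9
 shift mm [ 1.9  1.6 75.8] turn z -0.0014
 shift in target axes [ 1.6  1.4 75.8] rotvec [-0.0024  0.0039 -0.0014]
```

Emit:
apply_moves([
  [0.0017,0.0014,0,0,0,0,1],
  [0,0,0.015,0,0,0,1],
  [0,0,0.015,0,0,0,1],
  [0,0,0.015,0,0,0,1],
  [0,0,0.015,0,0,0,1],
])

```text
t: 5.42
tcp_pos: [0.6242, -0.0705, 0.0291]
tool_rot: [0.996, 0.09, 0.0, -0.0]
force: [0.1, 0.3, -3.7]
finger_gap: 0.631
gripper_force: 65.0
```

```bash
python3 - <<'E'
from h import *
go([.6217,-.0709,.013],.18)
E
```

```text
t 5.42 tcp [ 0.6242 -0.0705  0.0291] yaw 0.1799 tilt [0.     0.0005] F [ 0.1  0.3 -3.7] gap 0.631 gf 65.0
 shift mm [-2.5 -0.1 16.1] turn z -0.0001
 shift in target axes [-2.5 -0.1 16.1] rotvec [-0.0005 -0.0001 -0.0001]
```

Emit:
apply_moves([
  [-0.002,0,0.008,0,0,0,1],
  [0,0,0.006,0,0,0,1],
  [0,0,0.0025,0,0,0,1],
  [0,0,0,0,0,0,1],
])

```text
t: 5.92
tcp_pos: [0.6228, -0.0711, 0.0143]
tool_rot: [0.996, 0.09, 0.001, 0.0]
force: [0.3, 0.0, -2.7]
finger_gap: 0.633
gripper_force: 65.0
```

Emit:
apply_moves([
  [-0.001,0,0.002,0,0,0,1],
  [0,0,0.001,0,0,0,1],
  [0,0,0,0,0,0,1],
])

```text
t: 6.3
tcp_pos: [0.6221, -0.0714, 0.0124]
tool_rot: [0.996, 0.09, 0.001, 0.0]
force: [-1.0, 1.1, 4.3]
finger_gap: 0.636
gripper_force: 65.7
```

Emit:
apply_moves([
  [0,0,0,0,0,0,-0.6],
  [0,0,0,0,0,0,-0.6],
  [0,0,0,0,0,0,-0.6],
  [0,0,-0.03,0,0,0,-0.6],
  [0,0,-0.045,0,0,0,-0.6],
  [0,0,-0.045,0,0,0,-0.6],
])

```text
t: 7.05
tcp_pos: [0.6212, -0.0712, 0.1318]
tool_rot: [0.996, 0.09, 0.0, -0.0]
force: [1.1, -1.2, -0.1]
finger_gap: 0.799
gripper_force: 0.0
```

```bash
python3 - <<'E'
from h import *
go([.5426,-.2689,.10],.18)
E
```

```text
t 7.05 tcp [ 0.6212 -0.0712  0.1318] yaw 0.1797 tilt [-0.      0.0005] F [ 1.1 -1.2 -0.1] gap 0.799 gf 0.0
 shift mm [-112.7  180.5   31.7] turn z -0.0003
 shift in target axes [-112.7  180.5   31.8] rotvec [-0.0005 -0.0001 -0.0003]
```

Emit:
apply_moves([
  [-0.028,0.045,0,0,0,0,-1],
  [-0.028,0.045,0,0,0,0,-1],
  [-0.028,0.045,0.016,0,0,0,-1],
  [-0.0287,0.0455,0.016,0,0,0,-1],
  [0,0,0,0,0,0,-1],
  [0,0,0,0,0,0,-1],
  [0,0,0,0,0,0,-1],
])

```text
t: 7.92
tcp_pos: [0.5435, -0.2677, 0.0993]
tool_rot: [0.996, 0.091, 0.001, -0.0]
force: [0.6, -0.0, 0.1]
finger_gap: 1.001
gripper_force: 0.0
```

```bash
python3 - <<'E'
from h import *
s=sense(); im=snapshot("wrist"); C=cam("wrist",s)
p=ring(im,C,[.5426,-.2689,.018],(12,100,80),(32,255,255),.018)
go([p[0],p[1],.002],.18)
t=snapshot("top"); np.save("t2.npy",t); cv2.imwrite("pics/t2.png",cv2.resize(t[160:260,220:340,::-1],None,fx=5,fy=5,interpolation=cv2.INTER_CUBIC))
E
```

```text
ring ((279.7633972167969, 215.9053497314453), (48.0994873046875, 49.61762237548828), 141.9700469970703) [ 0.545  -0.2683  0.018 ]
t 7.97 tcp [ 0.5436 -0.2676  0.0993] yaw 0.1818 tilt [0.0015 0.0001] F [-0.4  0.5 -0. ] gap 1.002 gf 0.0
 shift mm [ 1.2  0.8 97.3] turn z 0.0018
 shift in target axes [ 1.3  0.9 97.3] rotvec [ 0.0002 -0.0014  0.0018]
```

View pics/t2.png

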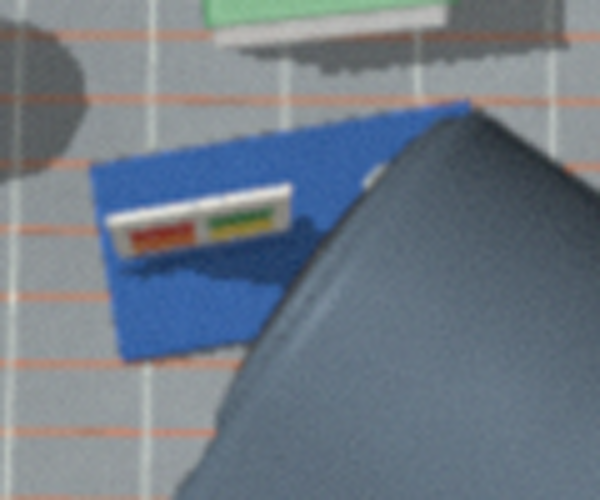

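The arm hides most of the view; the stand's visible corners are where they were. Picking the brass ring.

Emit:
apply_moves([
  [0.0012,0.0008,0.035,0,0,0,-1],
  [0,0,0.035,0,0,0,-1],
  [0,0,0.0245,0,0,0,-1],
  [0,0,0,0,0,0,-1],
  [0,0,0,0,0,0,1],
  [0,0,0,0,0,0,1],
  [0,0,0,0,0,0,1],
  [0,0,0,0,0,0,1],
], force=40)

```text
t: 9.02
tcp_pos: [0.5451, -0.2699, 0.0062]
tool_rot: [0.996, 0.09, 0.001, 0.001]
force: [-1.1, 0.5, 4.7]
finger_gap: 0.444
gripper_force: 39.5
```

Emit:
apply_moves([
  [0,0,-0.03,0,0,0,1],
  [0,0,-0.045,0,0,0,1],
  [0,0,-0.045,0,0,0,1],
])

```text
t: 9.4
tcp_pos: [0.5439, -0.2694, 0.1259]
tool_rot: [0.996, 0.09, 0.0, -0.0]
force: [1.0, -0.3, -1.2]
finger_gap: 0.448
gripper_force: 40.6
```

```bash
python3 - <<'E'
from h import *
go([.563,-.082,.125],.18)
E
```

```text
t 9.40 tcp [ 0.5439 -0.2694  0.1259] yaw 0.1797 tilt [0.0007 0.0003] F [ 1.  -0.3 -1.2] gap 0.448 gf 40.6
 shift mm [  52.3 -181.     0.9] turn z -0.0003
 shift in target axes [  52.4 -181.     0.9] rotvec [-0.0002 -0.0008 -0.0003]
```

Emit:
apply_moves([
  [0.0125,-0.045,0,0,0,0,1],
  [0.0135,-0.046,0,0,0,0,1],
  [0.0135,-0.046,0,0,0,0,1],
  [0.0125,-0.044,0,0,0,0,1],
  [0,0,0,0,0,0,1],
  [0,0,0,0,0,0,1],
  [0,0,0,0,0,0,1],
])

```text
t: 10.28
tcp_pos: [0.5632, -0.0836, 0.1247]
tool_rot: [0.996, 0.089, 0.001, 0.0]
force: [-0.1, -0.4, -1.3]
finger_gap: 0.447
gripper_force: 40.6
```

```bash
python3 - <<'E'
from h import *
s=sense(); im=snapshot("wrist"); C=cam("wrist",s); cv2.imwrite("pics/w4.png",im[:,:,::-1]); np.save("w4.npy",im)
go([.6217,-.0709,.12],.18); print(proj(C,[.6217,-.0709,.07]),proj(C,[.6217,-.0709,.03]))
r=cv2.approxPolyDP(cv2.convexHull(big(mask(im,(100,120,50),(125,255,255),(0,20,400,230)))),5,True)[:,0]
Q=np.array([ray(C,q,.01) for q in r]); print(r.tolist(),Q.round(4).tolist())
E
```

```text
t 10.32 tcp [ 0.5631 -0.0836  0.1246] yaw 0.1780 tilt [ 0.0015 -0.0002] F [ 0.4 -0.2 -1.1] gap 0.447 gf 40.6
 shift mm [59.9 -2.1  4.7] turn z -0.0020
 shift in target axes [59.9 -2.   4.6] rotvec [ 0.0004 -0.0014 -0.002 ]
[275.4794036  142.01393817] [275.96018908 139.98727533]
[[336, 66], [329, 205], [81, 206], [55, 65]] [[0.6864, -0.1082, 0.01], [0.5731, -0.1281, 0.01], [0.5325, 0.093, 0.01], [0.6474, 0.1136, 0.01]]
```

View pics/w4.png

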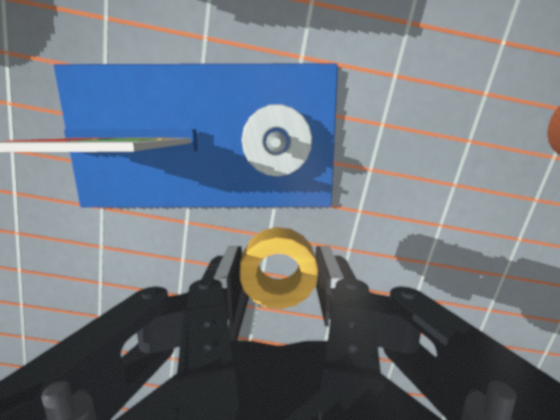

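The steel ring sits round the post at (276,140) and the stand is unmoved; the brass ring is held at (279,268). Going over the post.

Emit:
apply_moves([
  [0.03,-0.001,0,0,0,0,1],
  [0.03,-0.001,0,0,0,0,1],
  [0,0,0.02,0,0,0,1],
  [0,0,0.007,0,0,0,1],
  [0,0,0,0,0,0,1],
  [0,0,0,0,0,0,1],
])

```text
t: 11.08
tcp_pos: [0.6217, -0.07, 0.098]
tool_rot: [0.996, 0.089, 0.001, 0.0]
force: [-0.3, -0.1, -1.0]
finger_gap: 0.45
gripper_force: 40.6
```

```bash
python3 - <<'E'
from h import *
go([.6217,-.0709,.0362],.18)
E
```

```text
t 11.07 tcp [ 0.6217 -0.07    0.098 ] yaw 0.1791 tilt [0.0015 0.    ] F [-0.3 -0.1 -1. ] gap 0.450 gf 40.6
 shift mm [-0.3  0.9 61.8] turn z -0.0009
 shift in target axes [-0.2  0.9 61.8] rotvec [ 0.0002 -0.0015 -0.0009]
```

Emit:
apply_moves([
  [0,0.0008,0.012,0,0,0,1],
  [0,0,0.015,0,0,0,1],
  [0,0,0.015,0,0,0,1],
  [0,0,0.01,0,0,0,1],
  [0,0,0.005,0,0,0,1],
  [0,0,0.002,0,0,0,1],
  [0,0,0,0,0,0,1],
])

```text
t: 11.95
tcp_pos: [0.6221, -0.0703, 0.0387]
tool_rot: [0.996, 0.09, 0.001, 0.0]
force: [0.1, -0.8, -1.3]
finger_gap: 0.446
gripper_force: 40.6
```

Emit:
apply_moves([
  [0,0,0.0015,0,0,0,1],
  [0,0,0.0015,0,0,0,1],
  [0,0,0,0,0,0,1],
])

```text
t: 12.32
tcp_pos: [0.6222, -0.0703, 0.0362]
tool_rot: [0.996, 0.09, 0.001, 0.0]
force: [-0.3, -0.4, 1.8]
finger_gap: 0.447
gripper_force: 40.9
```

Emit:
apply_moves([
  [0,0,0,0,0,0,-0.3],
  [0,0,0,0,0,0,-0.3],
  [0,0,0,0,0,0,-0.3],
  [0,0,-0.035,0,0,0,-0.3],
  [0,0,-0.055,0,0,0,-0.3],
  [0,0,-0.06,0,0,0,-1],
  [0,0,-0.02,0,0,0,-1],
])

```text
t: 13.2
tcp_pos: [0.6239, -0.0709, 0.2102]
tool_rot: [0.996, 0.09, 0.004, 0.001]
force: [-0.6, -0.4, -0.1]
finger_gap: 0.998
gripper_force: 0.0
```

```bash
python3 - <<'E'
from h import *
go([.508,.337,.21],1.236)
E
```

```text
t 13.20 tcp [ 0.6239 -0.0709  0.2102] yaw 0.1799 tilt [ 0.0086 -0.0021] F [-0.6 -0.4 -0.1] gap 0.998 gf 0.0
 shift mm [ -41.1 -422.    -1.7] turn z -1.0561
 shift in target axes [ 3.471e+02 -2.435e+02  2.000e-01] rotvec [ 0.0075 -0.0054 -1.0561]
```

Emit:
apply_moves([
  [0,0,0,0,0,-0.176,-1],
  [0,0,0,0,0,-0.176,-1],
  [0,0,0,0,0,-0.176,-1],
  [0,0,0,0,0,-0.176,-1],
  [0,0,0,0,0,-0.176,-1],
  [0,0,0,0,0,-0.176,-1],
  [0,0,0,0,0,0,-1],
])

```text
t: 14.08
tcp_pos: [0.6216, -0.0702, 0.2054]
tool_rot: [0.816, 0.578, 0.0, 0.0]
force: [0.8, 0.4, -0.3]
finger_gap: 0.999
gripper_force: 0.0
```

Emit:
apply_moves([
  [0.0434,-0.0304,0,0,0,0,-1],
  [0.0434,-0.0304,0,0,0,0,-1],
  [0.0434,-0.0304,0,0,0,0,-1],
  [0.0434,-0.0304,0,0,0,0,-1],
  [0.0434,-0.0304,0,0,0,0,-1],
  [0.0434,-0.0304,0,0,0,0,-1],
  [0.0434,-0.0304,0,0,0,0,-1],
  [0.0434,-0.0304,0,0,0,0,-1],
])

```text
t: 15.08
tcp_pos: [0.5056, 0.3392, 0.2056]
tool_rot: [0.816, 0.578, 0.001, 0.0]
force: [-0.6, 0.1, 0.6]
finger_gap: 0.996
gripper_force: 0.0
```

Emit:
apply_moves([
  [0,0,0,0,0,0,-1],
  [0,0,0,0,0,0,-1],
  [0,0,0,0,0,0,-1],
])

```text
t: 15.45
tcp_pos: [0.5067, 0.3363, 0.2055]
tool_rot: [0.816, 0.578, 0.0, 0.0]
force: [-1.4, -0.4, 0.0]
finger_gap: 0.996
gripper_force: 0.0
```

```bash
python3 - <<'E'
from h import *; import pickle
s=sense(); im=snapshot("wrist"); C=cam("wrist",s); np.save("w5.npy",im); pickle.dump((C,s),open("w5.pkl","wb")); cv2.imwrite("pics/w5.png",im[:,:,::-1])
go([.508,.337,.21],1.236,s); print(proj(C,[.508,.337,.072]))
E
```

```text
t 15.45 tcp [0.5067 0.3363 0.2055] yaw 1.2332 tilt [ 0.0009 -0.0002] F [-1.4 -0.4  0. ] gap 0.996 gf 0.0
 shift mm [ 1.1  1.  -4.5] turn z -0.0028
 shift in target axes [ 1.1  1.  -4.5] rotvec [ 0.0009 -0.0001 -0.0028]
[279.22486333 200.87018296]
```

View pics/w5.png

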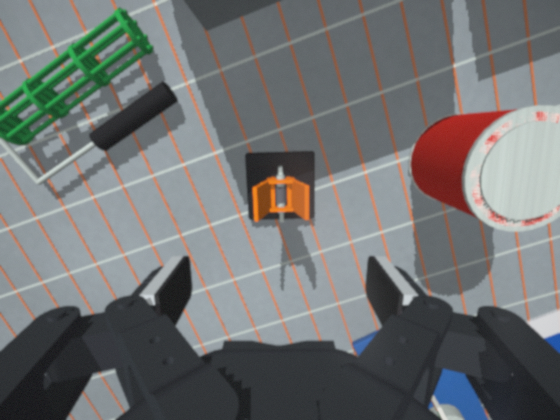

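The clip is at about (281,198), strip upright in the picture from (280,165) to (282,220), so the yaw is right; the tin lies clear to the right.

```bash
python3 - <<'E'
from h import *; import pickle
im=np.load("w5.npy"); C,s=pickle.load(open("w5.pkl","rb"))
m=mask(im,(3,120,100),(22,255,255),(235,160,330,235)); c=big(m); print(cv2.boundingRect(c))
for r in range(176,224,4):
    w=np.where(m[r])[0]; print(r,w.min(),w.max(),len(w)) if len(w) else 0
b=cv2.boxPoints(cv2.minAreaRect(big(mask(im,(0,0,0),(180,255,45),(235,140,330,235))))); print(b.round(0).tolist()); Q=np.array([ray(C,q,.012) for q in b]); print(Q.round(4).tolist(),Q.mean(0))
R=Ro.from_quat(s["tool_rot"]).as_matrix()
for px in [(252.5,186),(311.5,186),(254,220),(310,220)]: print(px,(R.T@(ray(C,px,.112)-s["tcp_pos"])*1000).round(1))
for px in [(280,167),(283,220)]: print(px,(R.T@(ray(C,px,.068)-s["tcp_pos"])*1000).round(1))
E
```

```text
(252, 176, 58, 46)
176 271 293 12
180 264 298 35
184 257 308 43
188 252 309 47
192 252 309 48
196 252 309 48
200 252 309 48
204 252 309 48
208 253 309 57
212 253 309 50
216 253 309 21
220 254 258 5
[[246.0, 154.0], [273.0, 153.0], [275.0, 191.0], [248.0, 192.0]]
[[0.4861, 0.387, 0.012], [0.5154, 0.3782, 0.012], [0.5028, 0.3364, 0.012], [0.4724, 0.3454, 0.012]] [0.49417589 0.36176112 0.012     ]
(252.5, 186) [ 23.2 -21.   93.5]
(311.5, 186) [23.2 27.1 93.5]
(254, 220) [ -5.8 -20.5  93.5]
(310, 220) [-5.9 26.7 93.5]
(280, 167) [ 33.3   1.6 137.5]
(283, 220) [-19.6   4.7 137.5]
```

Emit:
apply_moves([
  [0.004,0.0015,0.025,0,0,0,-1],
  [0.004,0.0015,0.025,0,0,0,-1],
  [0,0,0,0,0,0,-1],
  [0,0,0,0,0,0,-1],
  [0,0,0,0,0,0,-1],
])

```text
t: 16.12
tcp_pos: [0.5125, 0.3441, 0.1568]
tool_rot: [0.815, 0.579, 0.002, 0.0]
force: [-0.1, 0.3, -0.1]
finger_gap: 1.001
gripper_force: 0.0
```

```bash
python3 - <<'E'
from h import *; import pickle
s=sense(); im=snapshot("wrist"); C=cam("wrist",s); cv2.imwrite("pics/w6.png",cv2.resize(im[130:330,180:380,::-1],None,fx=3,fy=3)); go(s["tcp_pos"],1.236,s)
m=mask(im,(3,120,100),(22,255,255),(200,130,370,330)); x,y,w,h=cv2.boundingRect(big(m)); print(x,y,w,h)
R=Ro.from_quat(s["tool_rot"]).as_matrix()
for r in range(y+2,y+h,8):
    q=np.where(m[r])[0]; a,b=[(R.T@(ray(C,(k,r),.112)-s["tcp_pos"])*1000).round(1) for k in(q.min()-.5,q.max()+.5)]; print(r,q.min(),q.max(),a,b)
E
```

```text
t 16.12 tcp [0.5125 0.3441 0.1568] yaw 1.2352 tilt [0.0031 0.0011] F [-0.1  0.3 -0.1] gap 1.001 gf 0.0
 shift mm [0. 0. 0.] turn z -0.0008
 shift in target axes [0. 0. 0.] rotvec [ 0.0026 -0.002  -0.0008]
241 194 73 61
196 215 336 [ 25.8 -41.6  44.8] [25.7 38.1 45. ]
204 218 338 [ 20.4 -40.   44.8] [20.3 39.7 45. ]
212 221 341 [ 14.9 -38.3  44.8] [14.8 42.  45. ]
220 241 343 [  9.4 -25.2  44.8] [ 9.2 43.7 45. ]
228 228 312 [  3.7 -34.2  44.8] [ 3.6 23.1 44.9]
236 243 348 [ -2.  -24.3  44.8] [-2.1 47.7 44.9]
244 244 312 [ -7.8 -23.8  44.8] [-7.9 23.4 44.9]
252 238 310 [-13.7 -28.1  44.7] [-13.8  22.2  44.9]
```

View pics/w6.png

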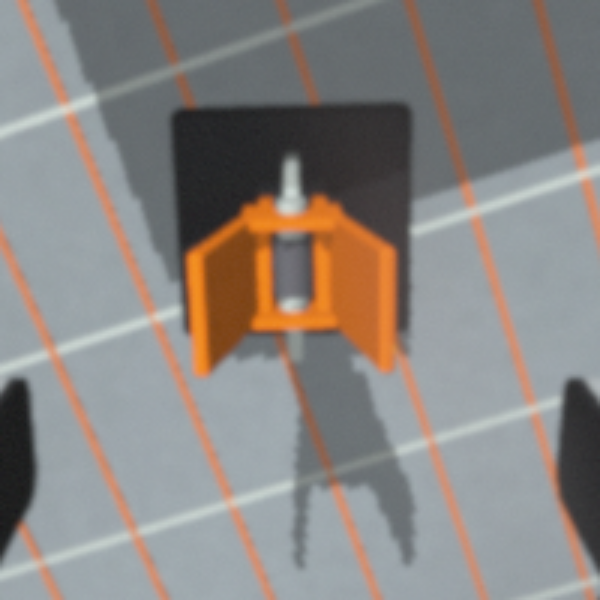

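The close view shows the clip centred between the pads to within a millimetre, tails 242–312 across at rows 213–254. The strip's slope calls for a turn of about −0.025.

Emit:
apply_moves([
  [0,-0.0003,0.025,0,0,-0.025,-1],
  [0,0,0.025,0,0,0,-1],
  [0,0,0.0165,0,0,0,-1],
  [0,0,0,0,0,0,-0.5],
  [0,0,0,0,0,0,-0.2],
], force=40)

```text
t: 16.8
tcp_pos: [0.5122, 0.3446, 0.0899]
tool_rot: [0.808, 0.589, 0.001, 0.0]
force: [0.8, 0.2, 0.0]
finger_gap: 0.611
gripper_force: 0.0
```

```bash
python3 - <<'E'
from h import *
go([.5125,.3441,.09],1.26)
E
```

```text
t 16.80 tcp [0.5122 0.3446 0.0899] yaw 1.2608 tilt [0.0025 0.0008] F [0.8 0.2 0. ] gap 0.611 gf 0.0
 shift mm [-0.4  0.5 -0.1] turn z 0.0008
 shift in target axes [-0.4  0.5 -0.1] rotvec [ 0.0022 -0.0016  0.0008]
```

Emit:
apply_moves([
  [0,0,0,0,0,0,0.1],
  [0,0,0,0,0,0,0.3],
  [0,0,0,0,0,0,0.5],
  [0,0,0,0,0,0,1],
  [0,0,0,0,0,0,1],
  [0,0,0,0,0,0,1],
  [0,0,0,0,0,0,1],
])

```text
t: 17.68
tcp_pos: [0.513, 0.3455, 0.0936]
tool_rot: [0.808, 0.589, 0.003, 0.0]
force: [-3.5, -0.7, 15.2]
finger_gap: 0.264
gripper_force: 39.1
```

```bash
python3 - <<'E'
from h import *
s=sense(); go([.5125,.3441,.09],1.26); im=snapshot("wrist"); C=cam("wrist",s); R=Ro.from_quat(s["tool_rot"]).as_matrix(); print(s["ft_torque"].round(2))
m=mask(im,(3,120,80),(22,255,255),(200,130,360,340)); m=cv2.morphologyEx(m,cv2.MORPH_OPEN,np.ones((3,3)));c=big(m);print(cv2.boundingRect(c),cv2.minAreaRect(c))
for r in range(cv2.boundingRect(c)[1],cv2.boundingRect(c)[1]+cv2.boundingRect(c)[3],8): q=np.where(m[r])[0]; print(r,q.min(),q.max(),(R.T@(ray(C,(q.mean(),r),.116)-s["tcp_pos"])*1000).round(1)) if len(q) else 0
E
```

```text
t 17.68 tcp [0.513  0.3455 0.0936] yaw 1.2608 tilt [0.0059 0.0031] F [-3.5 -0.7 15.2] gap 0.264 gf 39.1
 shift mm [-1.5 -0.   3.6] turn z 0.0008
 shift in target axes [-1.5 -0.   3.6] rotvec [ 0.0047 -0.0048  0.0008]
[0.01 0.69 0.02]
(249, 218, 56, 97) ((276.5, 266.0), (96.0, 55.0), 90.0)
218 250 303 [ 31.1  -0.6 -22.2]
226 249 303 [ 27.5  -1.1 -22.2]
234 250 303 [ 23.9  -0.7 -22.2]
242 250 303 [ 20.2  -0.8 -22.3]
250 254 303 [ 16.4   0.5 -22.3]
258 252 304 [ 12.6   0.1 -22.3]
266 253 304 [  8.7   0.4 -22.3]
274 253 304 [  4.7   0.2 -22.3]
282 253 304 [  0.7   1.1 -22.4]
290 254 304 [ -3.3   1.4 -22.4]
298 254 303 [ -7.5   1.  -22.4]
306 254 304 [-11.7   1.3 -22.4]
314 256 302 [-16.    1.8 -22.4]
```

Emit:
apply_moves([
  [0,0,-0.004,0,0,0,1],
  [0,0,-0.01,0,0,0,1],
  [0,0,-0.015,0,0,0,1],
  [0,0,-0.02,0,0,0,1],
  [0,0,-0.03,0,0,0,1],
  [0,0,-0.035,0,0,0,1],
  [0,0,-0.03,0,0,0,1],
  [0,0,0,0,0,0,1],
])

```text
t: 18.73
tcp_pos: [0.5131, 0.345, 0.2365]
tool_rot: [0.808, 0.589, 0.004, 0.001]
force: [0.2, -0.3, -1.2]
finger_gap: 0.261
gripper_force: 39.1
```

```bash
python3 - <<'E'
from h import *
go([.6003,.0472,.235],1.749); print(sense()["ft_torque"].round(2))
E
```

```text
t 18.73 tcp [0.5131 0.345  0.2365] yaw 1.2609 tilt [0.0075 0.003 ] F [ 0.2 -0.3 -1.2] gap 0.261 gf 39.1
 shift mm [-257.   173.9    1.3] turn z -0.4881
 shift in target axes [-308.6   33.     1.5] rotvec [ 0.0074 -0.0035 -0.4881]
[ 0.05 -0.01 -0.02]
```

Emit:
apply_moves([
  [0,0,0,0,0,-0.163,1],
  [0,0,0,0.004,-0.002,-0.163,1],
  [0,0,0,0.004,-0.002,-0.162,1],
  [-0.03,0.003,0,0,0,0,1],
  [-0.045,0.005,0,0,0,0,1],
  [-0.05,0.005,0,0,0,0,1],
  [-0.05,0.0055,0,0,0,0,1],
  [-0.05,0.0055,0,0,0,0,1],
])

```text
t: 19.73
tcp_pos: [0.5742, 0.1255, 0.2321]
tool_rot: [0.641, 0.767, -0.005, -0.002]
force: [0.3, -0.2, -0.9]
finger_gap: 0.266
gripper_force: 39.1
```

Emit:
apply_moves([
  [-0.05,0.005,0,0,0,0,1],
  [-0.0336,0.004,0,0,0,0,1],
  [0,0,0,0,0,0,1],
  [0,0,0,0,0,0,1],
  [0,0,0,0,0,0,1],
])

```text
t: 20.35
tcp_pos: [0.5977, 0.0476, 0.2331]
tool_rot: [0.641, 0.768, -0.004, -0.002]
force: [-0.4, -0.0, 0.1]
finger_gap: 0.266
gripper_force: 39.1
```

```bash
python3 - <<'E'
from h import *
s=sense(); go([.6003,.0472,.235],1.749,s); im=snapshot("wrist"); C=cam("wrist",s); np.save("w7.npy",im); cv2.imwrite("pics/w7.png",im[:,:,::-1])
for o in(-.05,0,.03,.05): print(o,proj(C,[.6003-.177*o,.0472+.984*o,.12]).round(1))
m=mask(im,(0,0,150),(180,45,255),(150,0,400,300))
R=Ro.from_quat(s["tool_rot"]).as_matrix()
for r in range(60,300,8):
    q=np.where(m[r])[0]; 
    if len(q)>2: print(r,q.min(),q.max(),len(q),(R.T@(ray(C,(q.mean(),r),.12)-s["tcp_pos"])*1000).round(1)[:2])
T=cam("top"); t=snapshot("top"); np.save("t7.npy",t)
print("top proj card ends",proj(T,[.6003-.0089,.0472+.0492,.12]),proj(T,[.6003+.0089,.0472-.0492,.12]))
E
```

```text
t 20.35 tcp [0.5977 0.0476 0.2331] yaw 1.7503 tilt [-0.0083 -0.0035] F [-0.4 -0.   0.1] gap 0.266 gf 39.1
 shift mm [-0.9  2.5 -1.9] turn z 0.0013
 shift in target axes [-0.9  2.5 -1.9] rotvec [-0.0088  0.0019  0.0013]
-0.05 [281.8 258.8]
0 [282.  207.9]
0.03 [282.1 174.8]
0.05 [282.2 151.6]
60 150 341 168 [120.7 -26.6]
68 150 328 159 [114.9 -32.9]
76 150 332 162 [109.  -30.8]
84 150 331 155 [103.1 -31.6]
92 150 328 157 [ 97.  -30.6]
100 150 329 152 [ 90.9 -34.8]
108 150 328 151 [ 84.7 -34.1]
116 150 328 153 [ 78.4 -35.9]
124 150 336 155 [ 72.  -35.4]
132 150 342 166 [ 65.6 -29.1]
140 150 399 108 [ 59.  -32.6]
148 150 399 137 [52.3 -9.5]
156 150 399 137 [45.6 -8.7]
164 150 399 138 [38.7 -9. ]
172 150 399 139 [31.8 -3.4]
180 150 399 141 [24.7 -6.4]
188 150 399 141 [17.6 -6.9]
196 150 399 142 [10.3 -4.1]
204 150 399 145 [ 3.  -2.2]
212 150 399 137 [-4.5 -0.4]
220 150 382 110 [-12.1 -11.9]
228 163 381 103 [-19.8 -12.7]
236 183 379 82 [-27.7  -1.2]
244 183 378 71 [-35.6  -4.9]
252 182 377 86 [-43.7  -8.9]
260 150 375 100 [-52.  -36.3]
268 150 374 104 [-60.4 -35.6]
276 150 372 87 [-68.9 -43. ]
284 150 370 56 [-77.5 -42.7]
292 150 364 12 [-86.1  -4.8]
top proj card ends [240.57853176 203.15149541] [277.45505764 196.8052478 ]
```

```bash
python3 - <<'E'
from h import *
im=np.load("w7.npy")
for r in(145,152,160,168,176,184,192): print(r,im[r,262:304:2].min(1).tolist())
t=np.load("t7.npy"); print([im[r,282].tolist() for r in(150,170,190)])
T=cam("top"); 
for x in(242,250,258,266,274): print(x,t[194:214,x].tolist()[::2])
E
```

```text
145 [55, 57, 60, 59, 59, 60, 57, 60, 67, 111, 128, 83, 63, 63, 65, 62, 63, 64, 62, 63, 62]
152 [58, 54, 59, 57, 58, 51, 54, 57, 83, 198, 213, 152, 67, 62, 64, 63, 64, 64, 65, 66, 63]
160 [55, 57, 59, 56, 55, 48, 50, 49, 87, 205, 221, 167, 70, 60, 62, 63, 65, 62, 64, 65, 66]
168 [57, 57, 57, 58, 51, 45, 44, 47, 88, 205, 221, 159, 67, 58, 62, 64, 63, 62, 62, 64, 66]
176 [53, 53, 55, 56, 48, 48, 44, 45, 88, 207, 221, 159, 66, 61, 63, 63, 62, 65, 66, 64, 66]
184 [53, 52, 46, 45, 41, 41, 43, 42, 87, 205, 221, 161, 65, 59, 61, 60, 64, 64, 65, 64, 64]
192 [57, 46, 42, 43, 44, 45, 44, 43, 90, 205, 221, 161, 65, 61, 61, 63, 62, 64, 64, 66, 64]
[[193, 196, 191], [224, 225, 221], [224, 224, 220]]
242 [[61, 99, 159], [73, 86, 101], [75, 87, 97], [75, 87, 99], [74, 86, 99], [72, 84, 94], [78, 90, 99], [55, 57, 59], [53, 54, 55], [52, 53, 55]]
250 [[35, 56, 90], [70, 85, 106], [76, 86, 97], [75, 86, 96], [69, 82, 94], [78, 88, 100], [68, 80, 90], [61, 74, 81], [48, 53, 52], [43, 43, 44]]
258 [[42, 42, 42], [70, 74, 78], [81, 91, 103], [78, 88, 100], [77, 89, 99], [74, 84, 96], [71, 83, 93], [66, 77, 87], [62, 72, 81], [55, 63, 69]]
266 [[92, 102, 119], [104, 101, 114], [99, 101, 111], [88, 103, 115], [87, 103, 114], [93, 108, 121], [95, 110, 123], [94, 110, 123], [100, 112, 127], [98, 113, 128]]
274 [[86, 99, 114], [78, 92, 104], [82, 97, 109], [81, 93, 107], [76, 90, 101], [70, 82, 94], [69, 83, 92], [66, 78, 87], [62, 73, 80], [59, 70, 78]]
```

Emit:
apply_moves([
  [0.0015,0.0025,0,-0.009,0.002,0.001,1],
  [0,0,0.02,0,0,0,1],
  [0,0,0.015,0,0,0,1],
  [0,0,0,0,0,0,1],
  [0,0,0,0,0,0,1],
  [0,0,0,0,0,0,1],
])

```text
t: 21.2
tcp_pos: [0.6013, 0.0482, 0.1993]
tool_rot: [0.642, 0.767, 0.001, 0.001]
force: [-0.5, 0.5, -0.6]
finger_gap: 0.263
gripper_force: 39.1
```

```bash
cat > k.py <<'E'
from h import *
s=sense(); im=snapshot("wrist"); C=cam("wrist",s); go([.600,.0492,.1536],1.749,s); R=Ro.from_quat(s["tool_rot"]).as_matrix()
for r in range(116,216,8):
    v=im[r,240:320].min(1).astype(int); k=np.where(v>150)[0]+240
    if len(k): w=np.clip(im[r,k.min()-2:k.max()+3].min(1).astype(float)-70,0,None); cx=(w*np.arange(k.min()-2,k.max()+3)).sum()/w.sum(); print(r,k.min(),k.max(),(R.T@(ray(C,(cx,r),.12)-s["tcp_pos"])*1000).round(1)[:2])
m=mask(im,(3,120,80),(22,255,255),(200,180,360,340)); m=cv2.morphologyEx(m,cv2.MORPH_OPEN,np.ones((3,3)))
print(cv2.boundingRect(big(m)))
for z in (0,): print("tail-top centre line px",proj(C,s["tcp_pos"]+R@[0,0,-.0224]))
for r in range(220,316,12): q=np.where(m[r])[0]; print(r,q.min() if len(q) else 0,q.max() if len(q) else 0)
E
python3 k.py
```

```text
t 21.20 tcp [0.6013 0.0482 0.1993] yaw 1.7478 tilt [ 0.0031 -0.0005] F [-0.5  0.5 -0.6] gap 0.263 gf 39.1
 shift mm [ 1.2 -1.2 45.7] turn z -0.0012
 shift in target axes [ 1.2 -1.1 45.7] rotvec [ 0.003   0.001  -0.0012]
148 275 277 [54.3 -1.5]
156 273 278 [48.5 -1.8]
164 273 278 [42.5 -1.8]
172 273 278 [36.5 -1.8]
180 273 278 [30.4 -1.8]
188 273 278 [24.2 -1.6]
196 273 278 [17.9 -1.7]
204 273 278 [11.5 -1.7]
212 273 278 [ 5.  -1.7]
(250, 218, 55, 97)
tail-top centre line px [277.85219227 283.24914032]
220 250 303
232 250 303
244 253 302
256 253 304
268 253 303
280 253 303
292 253 303
304 253 302
```

Emit:
apply_moves([
  [0.0035,-0.0014,0,0.003,0.001,0,1],
  [0,0,0.008,0,0,0,1],
  [0,0,0.008,0,0,0,1],
  [0,0,0.008,0,0,0,1],
  [0,0,0,0,0,0,1],
  [0,0,0,0,0,0,1],
])

```text
t: 22.0
tcp_pos: [0.5988, 0.0514, 0.1745]
tool_rot: [0.642, 0.767, -0.0, -0.001]
force: [0.1, -0.1, -1.4]
finger_gap: 0.261
gripper_force: 39.1
```

```bash
python3 k.py
```

```text
t 22.00 tcp [0.5988 0.0514 0.1745] yaw 1.7477 tilt [-0.0016  0.0001] F [ 0.1 -0.1 -1.4] gap 0.261 gf 39.1
 shift mm [-2.4  0.8 20.9] turn z -0.0013
 shift in target axes [-2.4  0.8 20.9] rotvec [-0.0015 -0.0004 -0.0013]
156 277 280 [50.6  0.4]
164 276 281 [45.3  0.3]
172 275 281 [40.   0.3]
180 275 281 [34.6  0.3]
188 276 281 [29.1  0.4]
196 276 281 [23.5  0.5]
204 276 281 [17.8  0.5]
212 276 281 [12.   0.5]
(250, 218, 55, 111)
tail-top centre line px [277.84671675 283.24782975]
220 250 303
232 250 303
244 253 302
256 253 304
268 253 303
280 253 303
292 253 303
304 254 303
```

Emit:
apply_moves([
  [0,0.0006,0.008,0,0,0,1],
  [0,0,0.008,0,0,0,1],
  [0,0,0.006,0,0,0,1],
  [0,0,0,0,0,0,1],
  [0,0,0,0,0,0,1],
  [0,0,0,0,0,0,1],
  [0,0,0,0,0,0,1],
])

```text
t: 22.92
tcp_pos: [0.5994, 0.0516, 0.1528]
tool_rot: [0.642, 0.767, -0.0, -0.0]
force: [0.3, -0.1, -1.6]
finger_gap: 0.262
gripper_force: 39.1
```

```bash
python3 k.py | head -12; python3 - <<'E'
from h import *
t=snapshot("scene"); C=cam("scene"); 
c=big(mask(t,(12,90,80),(32,255,255),(245,215,295,265))); print("brass on post",cv2.minEnclosingCircle(c),"pred",proj(C,[.6215,-.0709,.045]),proj(C,[.545,-.2683,.01]))
c=big(mask(t,(3,150,120),(16,255,255),(250,140,340,240))); print("clip",cv2.boundingRect(c),"pred pivot",proj(C,[.5995,.0514,.131]))
a=np.load("scene.npy")
for im in(a,t):
    c=big(mask(im,(100,120,60),(125,255,255),(235,190,330,275))); print(cv2.approxPolyDP(cv2.convexHull(c),4,True)[:,0].tolist())
E
```

```text
t 22.93 tcp [0.5994 0.0516 0.1528] yaw 1.7478 tilt [-0.001  0.   ] F [ 0.3 -0.1 -1.6] gap 0.262 gf 39.1
 shift mm [-2.4  0.2 -0.8] turn z -0.0012
 shift in target axes [-2.4  0.2 -0.8] rotvec [-0.001  -0.0002 -0.0012]
140 256 256 [ 61.7 -12.9]
156 276 279 [52.5 -0.1]
164 275 280 [47.8 -0.3]
172 274 280 [43.  -0.3]
180 274 281 [38.2 -0.2]
188 274 281 [33.3 -0.3]
196 274 281 [28.3 -0.3]
204 274 281 [23.3 -0.3]
212 274 281 [18.1 -0.2]
brass on post ((270.5, 240.0), 6.265082359313965) pred [270.20457243 239.09846833] [204.52786506 268.34867919]
clip (288, 182, 13, 25) pred pivot [293.75550368 195.36897927]
[[317, 221], [276, 266], [248, 250], [281, 214], [303, 213]]
[[317, 221], [276, 266], [248, 250], [281, 214], [303, 213]]
```

The brass ring is on the post, the stand's outline is the same as at the start, the clip is centred on the card to 0.3 mm, and the wrist shows no contact force. Handing in.

```bash
python3 -c "
from station import *
print(sign_off())"
```

```text
the job is handed in; nothing more can be done
None
```

I handed the job in at about 23 s: both rings are home on the post, and the clip is held open over the card's top edge, clear of both faces with its jaw tips about 28 mm down; the stand did not move and nothing else was touched.

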